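Release a gear selector's shift lock with a pin and move it to Neutral

ROBOT

A 6-joint arm with a two-finger parallel gripper is mounted at the origin on the work surface. World frame = base frame: x ahead of the robot, y to its left, z up, the work surface at z = 0. Lengths are in m, angles in rad, forces in N, time in s.
With the tool pointing down it reaches from about 0.3 to 0.875 m from the base axis. Payload 4.2 kg.
Tool frame: the origin (TCP) lies at the very end of the fingers, on their centre line; the grasp point (between the pads) lies 19 mm behind it (bot.tcp_to_grasp is the distance from the TCP to the grasp point, in m); y points along the fingers, z is the direction in which the jaws open and shut, and the axes are right-handed (so a half turn about y gives the same grasp; the last joint's range is limited). The gripper opens to 85 mm and grips with 20 to 120 N. Pads are 22 mm wide; open, the fingers measure 114 mm over their backs; the gripper's body (76 mm by 85 mm) begins 54 mm behind the grasp point. The pads swing forward as they close: fully open they stand 13 mm farther back than shut.
Start: joints at [-1.268, 0.32, 1.565, -0, 1.257, -0.02], TCP at [0.182, -0.545, 0.231] pointing down, gripper open.
Joint ranges: [-3.11, 3.11], [-0.84, 2.01], [0.21, 2.61], [-1.34, 4.49], [0.05, 2.63], [-2.56, 2.56]. Speed limits (rad/s): [2.57, 2.57, 3.14, 3.14, 3.14, 3.14].

INTERFACE

Orientations are given as a unit quaternion [x, y, z, w].
In Python, from cell import bot gives the robot as it stands.
- The arm moves only by the shell command python3 -m creep 'ROWS' [OPENING] [FORCE]. ROWS is JSON, a list of rows, each an object with "offset": the shift along the tool's x, y, z in mm, a list of three; "dr": the turn, a rotation vector about the tool's x, y, z in degrees, a list of three. In form: [{"offset": [tx, ty, tz], "dr": [ax, ay, az]}, ...]. A call has 1 to 20 rows; each row shifts and turns the commanded pose from where the row before left it, along the tool's axes as they then stand; what a row does not reach is not made up. A row lasts 1/8 s, in which the tool goes at most 62.5 mm and 10.7 degrees, less where a joint would pass 70% of its speed; a pose out of reach is approached as far as the arm can. A call is refused whole if a number of a shift passes 62.5 or a number of a turn 10.7, either way. A call with a gripper value outside its range is refused whole. OPENING is the gripper's target within -1 to 1 (fully open at 1, half-way at 0, shut at -1), set as the call begins (- or left out, the last holds). The fingers move at their own pace and stop on an object; FORCE is the grip in N (left out, the last holds). Time passes only in rows, so rows that do not move let the fingers close. It gives the time, the measured TCP pose, the force and the opening at its end, in the units of the state.
- bot.get_obs(): the state, without advancing time (a new reading comes with each control period).
- bot.capture(name): name is "scene" or "top"; returns a dict with "img" (480x640x3 uint8, red, green, blue), "range_z" (480x640 float32, m along the optical axis (not along the pixel's ray), 0 where there is no reading), "K" (3x3 intrinsics, pixels), "dist_coeffs" ([k1, k2, p1, p2, k3] as OpenCV has them; the pictures are not rectified), "xyz" and "orientation" of the camera in the world. Camera axes: x right, y down, z forward; pixel columns grow to the right and rows downward; lengths in m; the calibration is good to about 2 mm. A picture is of the moment at which its call begins.
- bot.finish_job(): hands the job in, once; it reports no verdict.
The state is a dict: "clock": time; "joints": joint angles; "qd": joint speeds; "joint_torque": joint torques, N m; "tool_pos": TCP position; "tcp_rot": TCP orientation; "ft_force": force on the tool from outside, world axes, zero at the start; "wrist_torque": the same for the moment, N m; "finger_gap": finger opening in m.
Only numpy, scipy, OpenCV 4.12 (cv2) and the standard library are available. Lean on these libraries where they do the work, as an engineer would, in place of code of your own. Each camera call takes 0.05 s, during which the arm holds its last target.

TASK

The automatic gear selector fitted in the console mock-up on the bench is locked in Park. Take the release pin from the driver rack, push it all the way down the shift-lock release hole beside the lever, and leave it standing there to hold the hidden catch aside while you draw the lever back to Neutral, the third of the four ribs counted from Park. Then pull the pin out and stand it back in its empty hole in the rack, fully down, leaving the lever in Neutral and the screwdrivers, tape measure and marker where they are.

Things in the scene. Friction and masses are not known exactly. Their poses are not given: they have to be found in the camera images.
- console: Console mock-up fixed to the bench: MDF box 260 (x) x 170 (y) mm with a flat grey top plate at z = 100 mm; cleats 18 mm high stand 22 mm out along both long sides. Origin: centre of the underside. Own x points to the vehicle's front, away from the driver, y left, z up. The lever's slot runs along x at y = -20 mm (x -35 to +50); the release hole is at (0, +60) mm.
- release_hole (a point): Centre of the mouth of the shift-lock release hole in the console's top plate, 100 mm above the bench: round, upright, 12 mm wide, with an aluminium ring round it and its black cover cap (24 mm, 3 mm thick) folded flat on the front side; 80 mm left of the lever's slot. The hidden catch's ramp lies across it 30 to 58 mm down; below it is open for 100 mm.
- catch (a joint): Hidden shift-lock catch (m). 0: at rest, blocks the lever in Park. It slides aside against a spring as the pin goes past its ramp (up to about 9 N) and reads about 0.006 with the pin home. The pin's flank then holds it aside and the released pin stays standing; when the pin is pulled out (up to about 10 N) the catch springs back.
- selector (a joint): Gear lever angle (rad): 0 Park (leaning 0.38 rad forward), 0.21 Reverse, 0.42 Neutral, 0.63 Drive, stop at 0.66; grows as the knob is drawn back to console -x. Blocked at about 0.02 while the catch is at rest. About 2 N at the knob moves it; no clicks, it stays where it is left. Hinge axis along the console's y through its point (0, -20, 20) mm.
- neutral_rib (a point): Centre of the Neutral rib on the top plate. Four white raised ribs (22 mm crosswise, 4 mm wide) lie right of the lever's slot, at console y = -47 mm; from the front: Park x = +32, Reverse +14, Neutral -3, Drive -20 mm. The lever's shaft, where it passes through the top plate, stands level with the rib of its gear.
- knob (a point): Centre of the gear knob, 160 mm from the hinge axis along the lever (in Park at about (59, -20, 169) mm in the console's frame). Black, pear-shaped and round, 38 mm across here at its widest; its top is 25 mm farther along the lever, its underside 28 mm back; below it a 12 mm round steel shaft.
- pin: Release pin, loose, 170 mm, about 0.16 kg: round steel blade 8 mm thick, 90 mm long, its last 6 mm tapering to 5 mm; above it a slim straight steel handle 20 mm thick, 80 mm long, flat top, flat shoulder underneath. Origin at the blade's tip, z towards the handle. Starts in any rack hole. Fully down, its shoulder rests on the rack's board or the console's plate (tip there 10 mm above the bench).
- rack: Plywood driver rack, fixed: base 80 (x) x 210 (y) x 10 mm, two end cheeks and a 30 mm thick top board, 60 mm deep, top at z = 105 mm, open between. Origin: centre of the underside. Three round upright holes 11 mm wide go through the board, 60 mm apart along the rack's y. A tool fully down has its tip 15 mm above the bench.
- rack_hole0 (a point): Centre of the mouth of the rack's hole at y = -60 mm in the rack's frame, on its top board (105 mm above the bench).
- rack_hole1 (a point): Centre of the mouth of the rack's hole at y = 0 mm in the rack's frame, on its top board (105 mm above the bench).
- rack_hole2 (a point): Centre of the mouth of the rack's hole at y = 60 mm in the rack's frame, on its top board (105 mm above the bench).
- driver_a: Bystander: screwdriver in the rack, fat waisted black plastic grip 33 mm thick and 83 mm long, 90 mm blade; origin at its tip.
- driver_b: Bystander: screwdriver in the rack, fat waisted black plastic grip 30 mm thick and 83 mm long, 90 mm blade; origin at its tip.
- tape: Bystander: tape measure, yellow and black, 75 x 42 mm, 64 mm high, between the console and the rack; origin under its centre.
- marker: Bystander: white and black marker pen lying flat, 130 x 14 mm; origin under its centre, x along it.

How it is judged:
On the way, in this order (a step that is already met when the one before it is completed fails the run):
1. the pin stands fully down the release hole (within 6 mm of home), holding the catch aside, with the lever still in Park (z of pin in the frame of console below 0.016 m and horizontal distance between pin and release_hole below 0.008 m and value of joint catch above 0.0045 m and value of joint selector below 0.06 rad), for 0.2 s.
2. the lever is in Neutral while the pin still stands in the release hole (value of joint selector between 0.34 and 0.5 rad and z of pin in the frame of console below 0.016 m and horizontal distance between pin and release_hole below 0.008 m and value of joint catch above 0.0045 m), for 0.2 s.
At the end, for the whole second after the job is handed in: The lever rests in Neutral (0.42 rad, within 0.08), the catch has sprung back, and the pin stands at rest and upright (within 0.12 rad) in a hole of the rack, fully down (within 5 mm), released (value of joint selector between 0.34 and 0.5 rad and z of pin in the frame of rack between 0.009 and 0.02 m and angle between pin's own z axis and vertical below 0.12 rad and (horizontal distance between pin and rack_hole0 below 0.01 m or horizontal distance between pin and rack_hole1 below 0.01 m or horizontal distance between pin and rack_hole2 below 0.01 m) and value of joint catch below 0.003 m and linear speed of pin below 0.03 m/s and velocity of joint selector between -0.1 and 0.1 rad/s); the robot touches nothing.
It fails at once if a screwdriver in the rack moved by more than 20 mm (distance of any of driver_a, driver_b from where it was at the start of the episode above 0.02 m).
It fails at once if the tape measure or the marker moved by more than 30 mm (distance of any of tape, marker from where it was at the start of the episode above 0.03 m).
It also fails if it takes over 72 s, if anything falls off the work surface, if the arm or the gripper's body presses on something with over 40 N, if the wrist force passes 120 N, or if a joint passes its speed limit or range.

## Working session

There is one attempt and no reset: what is moved stays moved. The work goes in short steps, Python scripts to look and compute and a shell command to move; the robot and the scene stay as the last step left them, time stands still between calls to the robot, and variables do not carry over. Pictures are saved under pics/ and viewed, and the job is handed in when it is done.

```bash
ls; mkdir -p pics; python3 - <<'E'
from cell import bot
import cv2,numpy as np
for n in("scene","top"):
    c=bot.capture(n); cv2.imwrite(f"pics/{n}0.png",c["img"][:,:,::-1]); print(n,c["K"],c["dist_coeffs"],c["xyz"],c["orientation"])
o=bot.get_obs()
for k in o: print(k,np.round(o[k],4))
E
```

```text
pics
scene [[470.69634507   0.         323.43807904]
 [  0.         470.69634507 237.6781092 ]
 [  0.           0.           1.        ]] [-0.03745118  0.          0.          0.          0.        ] [ 1.18750245 -0.16745012  0.67738187] [ 0.72331302  0.55015311 -0.25943011 -0.32687283]
top [[488.90717775   0.         312.5024743 ]
 [  0.         488.90717775 238.57317027]
 [  0.           0.           1.        ]] [-0.11866756  0.          0.          0.          0.        ] [0.39375031 0.00821952 0.98550304] [-0.6883714   0.71788872 -0.07588352  0.07086806]
clock 0.1
joints [-1.268   0.3202  1.5656 -0.      1.2574 -0.02  ]
qd [ 0.0002 -0.0015 -0.0049  0.0008  0.0007 -0.0015]
joint_torque [ 0.00000e+00 -4.16409e+01 -2.34706e+01 -0.00000e+00  4.90000e-03
 -0.00000e+00]
tool_pos [ 0.1823 -0.5449  0.2306]
tcp_rot [-0.1137  0.6985 -0.6973  0.1135]
ft_force [ 0.0357  0.2973 -0.0902]
wrist_torque [-0.0016  0.0134  0.0014]
finger_gap 0.0856
```

View pics/scene0.png

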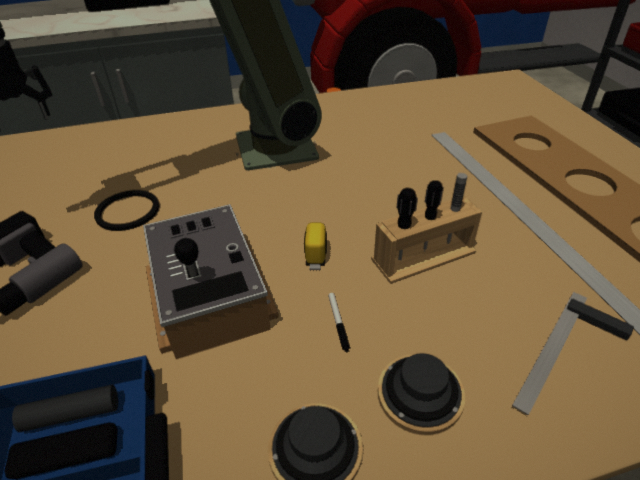

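View pics/top0.png

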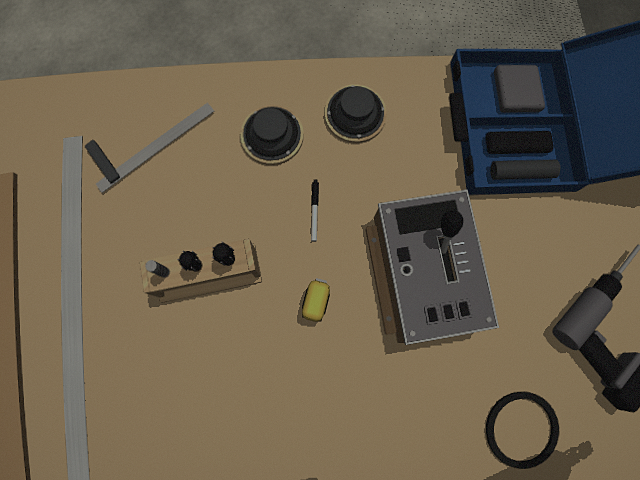

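The pin is the grey handle at top-view (155,268), scene (459,192). The drivers are at top (190,261) and (224,254), the release ring is near top (407,269), and the knob is near (452,222). Next I'll zoom in.

```bash
cat > h.py <<'E'
from cell import bot
import cv2,numpy as np
from scipy.spatial.transform import Rotation as R
def ray(c,uv):
    p=cv2.undistortPoints(np.array(uv,float).reshape(-1,1,2),c["K"],np.array(c["dist_coeffs"]))[:,0]
    d=np.c_[p,np.ones(len(p))]@R.from_quat(c["orientation"]).as_matrix().T
    return np.array(c["xyz"]),d
def onz(c,uv,z):
    o,d=ray(c,uv); return o+d*((z-o[2])/d[:,2])[:,None]
def pt(c,uv):  # from depth
    o,d=ray(c,uv); uv=np.array(uv).reshape(-1,2); return np.array([o+dd*c["range_z"][int(round(v)),int(round(u))] for (u,v),dd in zip(uv,d)])
def tri(pairs): # list of (c,uv)
    A=np.zeros((3,3));b=np.zeros(3);L=[]
    for c,uv in pairs:
        o,d=ray(c,uv);d=d[0]/np.linalg.norm(d[0]);P=np.eye(3)-np.outer(d,d);A+=P;b+=P@o;L.append((o,P))
    x=np.linalg.solve(A,b);return x,[np.linalg.norm(P@(x-o)) for o,P in L]
def crop(name,fn,x0,y0,w,h,s):
    c=bot.capture(name);im=c["img"][y0:y0+h,x0:x0+w,::-1]
    cv2.imwrite(fn,cv2.resize(im,None,fx=s,fy=s,interpolation=cv2.INTER_CUBIC));return c
E
python3 - <<'E'
from h import *
crop("top","pics/t1.png",360,180,150,170,3.5)
crop("top","pics/t2.png",130,230,140,75,5)
crop("scene","pics/s1.png",140,195,145,150,4)
crop("scene","pics/s2.png",365,165,125,120,5)
E
```

```text
(no output)
```

View pics/t1.png

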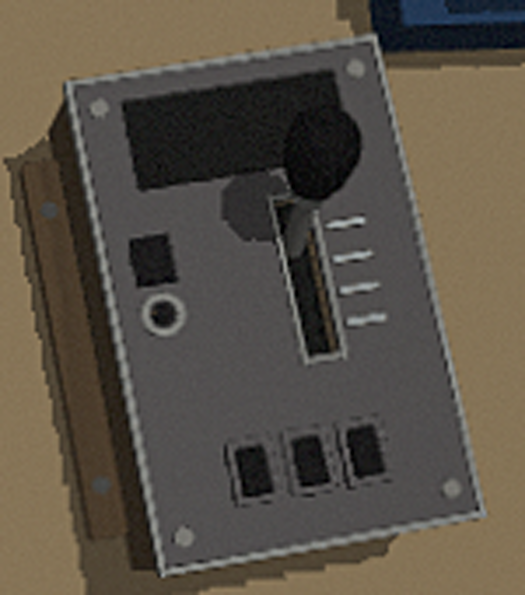

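View pics/t2.png

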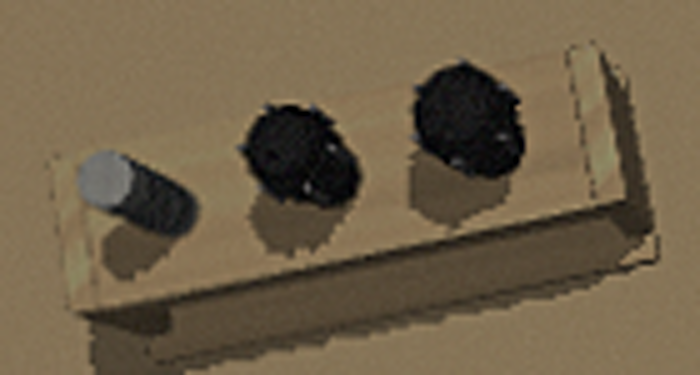

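View pics/s1.png

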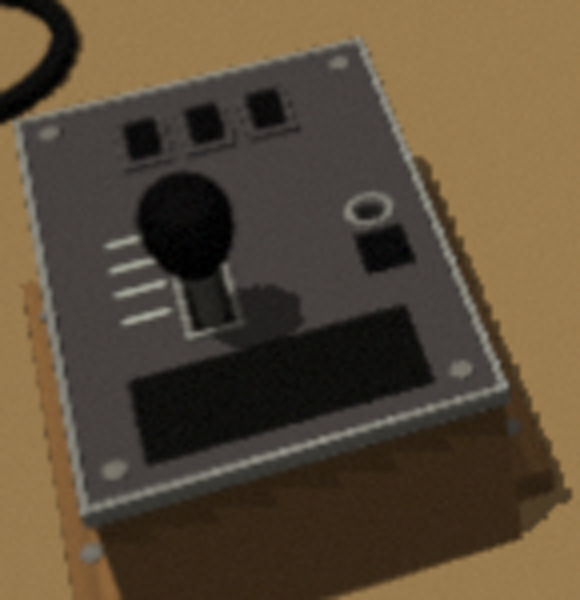

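View pics/s2.png

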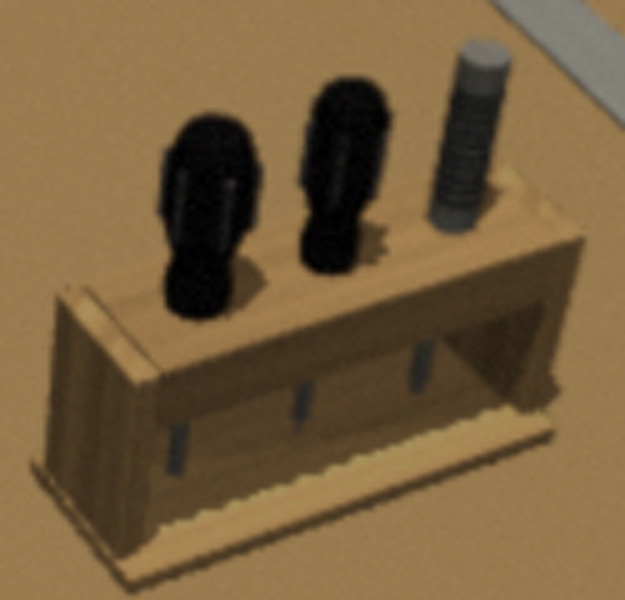

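Top crop: plate corners are at (68,83), (375,38), (483,515) and (162,575), ring at (163,313), pin top at (105,179). Scene crop: plate corners at (18,122), (358,40), (505,388) and (88,512), ring at (368,209), pin top at (485,53).

```bash
python3 - <<'E'
from h import *
np.set_printoptions(precision=4,suppress=True)
T=bot.capture("top");S=bot.capture("scene")
f=lambda l,x0,y0,s:(np.array(l,float)+.5)/s-.5+[x0,y0]
t1=lambda l:f(l,360,180,3.5); t2=lambda l:f(l,130,230,5); s1=lambda l:f(l,140,195,4); s2=lambda l:f(l,365,165,5)
ct=t1([(68,83),(375,38),(483,515),(162,575)]); cs=s1([(505,388),(88,512),(18,122),(358,40)])
for nm,c,p in(("top",T,ct),("scene",S,cs)):
    P=onz(c,p,.1);print(nm,P[:,:2].tolist(),"ctr",P.mean(0)[:2],"len",np.linalg.norm(P[0]-P[3]),np.linalg.norm(P[0]-P[1]))
    d=(P[0]+P[1]-P[2]-P[3])[:2];print("yaw",np.degrees(np.arctan2(d[1],d[0])))
r=t1([(163,313)]),s1([(368,209)])
print("ring",onz(T,r[0],.1),onz(S,r[1],.1),tri([(T,r[0]),(S,r[1])]))
p=t2([(105,179)]),s2([(485,53)])
print("pintop",onz(T,p[0],.185),onz(S,p[1],.185),tri([(T,p[0]),(S,p[1])]))
print("pin bottom scene", onz(S,s2([(451,222)]),.105))
for nm,c,q in(("top",T,t2([(52,157),(592,42),(625,195),(80,312)])),("scene",S,s2([(583,238),(140,383),(65,290),(505,168)]))):
    P=onz(c,q,.105);print("rack",nm,P[:,:2].tolist(),P.mean(0)[:2])
k=t1([(322,152)]),s1([(186,220)])
print("knob",tri([(T,k[0]),(S,k[1])]))
print("drv tops",tri([(T,t2([(303,155)])),(S,s2([(350,95)]))]),tri([(T,t2([(468,120)])),(S,s2([(212,135)]))]))
print("tape",onz(T,[(318,292)],.064))
E
```

```text
top [[0.6429679147616032, -0.1303801264653409], [0.6622116532009428, -0.30174559044253574], [0.40207663013799616, -0.33242700238284817], [0.38099650659280665, -0.16091079265009217]] ctr [ 0.5221 -0.2314] len 0.26374446017997594 0.17244258091678222
yaw 6.686866023413361
scene [[0.6429130434026034, -0.1294808034883317], [0.6636894861051228, -0.2994682991041843], [0.4014656538591962, -0.3313991638090222], [0.3812082113058253, -0.16127910413119245]] ctr [ 0.5223 -0.2304] len 0.26362957168454487 0.1712524722073249
yaw 6.935223035176967
ring [[ 0.516  -0.1716  0.1   ]] [[ 0.5144 -0.1716  0.1   ]] (array([ 0.5158, -0.1715,  0.1012]), [np.float64(7.664693398387513e-05), np.float64(7.66469339838811e-05)])
pintop [[0.5279 0.2719 0.185 ]] [[0.5297 0.2724 0.185 ]] (array([0.5283, 0.2728, 0.1839]), [np.float64(0.0005383036834884446), np.float64(0.0005383036834884651)])
pin bottom scene [[0.53   0.2726 0.105 ]]
rack top [[0.5502706119555412, 0.31854870258777773], [0.5853681029906463, 0.11678468556393541], [0.5279111075376042, 0.10564367695574557], [0.4924356284255736, 0.30660878833240074]] [0.539  0.2119]
rack scene [[0.5540246122372917, 0.31803245050986667], [0.5870532801696743, 0.11717227883148129], [0.5278848220437099, 0.10943078830444908], [0.5028456493465217, 0.3109729714607335]] [0.543  0.2139]
knob (array([ 0.5829, -0.2434,  0.1706]), [np.float64(6.022133195383539e-05), np.float64(6.022133195377035e-05)])
drv tops (array([0.5358, 0.2097, 0.1806]), [np.float64(0.00430329678051187), np.float64(0.004303296780511868)]) (array([0.5449, 0.1524, 0.1804]), [np.float64(0.0027825699197539197), np.float64(0.0027825699197539357)])
tape [[ 0.4847 -0.0085  0.064 ]]
```

```bash
cat >> h.py <<'E'
def need(target,yaw=None):
    o=bot.get_obs();M=R.from_quat(o["tcp_rot"]).as_matrix();p=np.array(o["tool_pos"])
    zy=np.degrees(np.arctan2(M[1,2],M[0,2]))
    print("t %.2f"%o["clock"],"p",np.round(p,4),"jaw yaw %.2f"%zy,"ydir",np.round(M[:,1],4),"tool mm",np.round(M.T@(np.array(target)-p)*1000,1),"F",np.round(o["ft_force"],1),"gap %.4f"%o["finger_gap"],"q",np.round(o["joints"],2))
    if yaw is not None:
        w=R.from_euler("z",yaw-zy,degrees=True).as_matrix()@M
        # also make y straight down
        z=np.array([np.cos(np.radians(yaw)),np.sin(np.radians(yaw)),0]);y=np.array([0,0,-1.]);G=np.c_[np.cross(y,z),y,z]
        print("turn deg",np.round(np.degrees(R.from_matrix(M.T@G).as_rotvec()),2), "alt",np.round(np.degrees(R.from_matrix(M.T@G@np.diag([-1,1,-1])).as_rotvec()),2))
E
python3 -c "
from h import *
need([.529,.2724,.235],9.8)"
```

```text
t 0.40 p [ 0.1824 -0.5452  0.2312] jaw yaw -71.51 ydir [-1.e-04  2.e-04 -1.e+00] tool mm [-588.1   -3.7 -665.5] F [-0.6  0.1 -0.4] gap 0.0854 q [-1.27  0.32  1.56 -0.    1.26 -0.02]
turn deg [ 1.000e-02 -8.131e+01 -1.000e-02] alt [1.000e-02 9.869e+01 1.000e-02]
```

```bash
python3 -m creep '[{"offset":[0,0,0],"dr":[0,-10.16,0]},{"offset":[0,0,0],"dr":[0,-10.16,0]},{"offset":[0,0,0],"dr":[0,-10.16,0]},{"offset":[0,0,0],"dr":[0,-10.16,0]},{"offset":[0,0,0],"dr":[0,-10.16,0]},{"offset":[0,0,0],"dr":[0,-10.16,0]},{"offset":[0,0,0],"dr":[0,-10.16,0]},{"offset":[0,0,0],"dr":[0,-10.16,0]}]' 1 60 && python3 -m creep '[{"offset":[-25,0,16],"dr":[0,0,0]},{"offset":[-49,0,32],"dr":[0,0,0]},{"offset":[-49,0,32],"dr":[0,0,0]},{"offset":[-49,0,32],"dr":[0,0,0]},{"offset":[-49,0,32],"dr":[0,0,0]},{"offset":[-49,0,32],"dr":[0,0,0]},{"offset":[-49,0,32],"dr":[0,0,0]},{"offset":[-49,0,32],"dr":[0,0,0]},{"offset":[-49,0,32],"dr":[0,0,0]},{"offset":[-49,0,32],"dr":[0,0,0]},{"offset":[-49,0,32],"dr":[0,0,0]},{"offset":[-49,0,32],"dr":[0,0,0]},{"offset":[-49,0,32],"dr":[0,0,0]},{"offset":[-49,0,32],"dr":[0,0,0]},{"offset":[-49,0,32],"dr":[0,0,0]},{"offset":[-25,0,16],"dr":[0,0,0]},{"offset":[0,0,0],"dr":[0,0,0]}]'
python3 -c "
from h import *
need([.529,.2724,.131],9.8)"
```

```text
clock: 1.4
tool_pos: [0.1824, -0.5453, 0.2313]
tcp_rot: [0.542, -0.454, 0.454, -0.542]
ft_force: [-0.4, -0.5, 0.9]
finger_gap: 0.0851
clock: 3.52
tool_pos: [0.5308, 0.2633, 0.2305]
tcp_rot: [0.542, -0.455, 0.455, -0.541]
ft_force: [-0.5, -1.3, -0.6]
finger_gap: 0.0856
t 3.52 p [0.5308 0.2633 0.2305] jaw yaw 9.92 ydir [-5.e-04 -2.e-04 -1.e+00] tool mm [-9.3 99.5 -0.2] F [-0.5 -1.3 -0.6] gap 0.0856 q [ 0.44  0.35  1.52 -0.    1.27  0.27]
turn deg [0.03 0.12 0.01] alt [ 1.0000e-02 -1.7988e+02 -5.0000e-02]
```

```bash
python3 -m creep '[{"offset":[-9.3,0,0],"dr":[0,0,0]},{"offset":[0,20,0],"dr":[0,0,0]},{"offset":[0,25,0],"dr":[0,0,0]},{"offset":[0,25,0],"dr":[0,0,0]},{"offset":[0,20,0],"dr":[0,0,0]},{"offset":[0,9.5,0],"dr":[0,0,0]},{"offset":[0,0,0],"dr":[0,0,0]}]' 
python3 - <<'E'
from h import *
need([.529,.2724,.131],9.8)
crop("top","pics/t3.png",130,230,140,75,5)
crop("scene","pics/s3.png",365,125,145,160,4)
E
```

```text
clock: 4.4
tool_pos: [0.5286, 0.2701, 0.1318]
tcp_rot: [0.541, -0.456, 0.456, -0.54]
ft_force: [0.6, 1.0, 0.4]
finger_gap: 0.0854
t 4.40 p [0.5286 0.2701 0.1318] jaw yaw 9.73 ydir [-6.e-04 -4.e-04 -1.e+00] tool mm [-2.2  0.8  0.8] F [0.6 1.  0.4] gap 0.0854 q [ 0.45  0.43  1.67 -0.    1.05  0.28]
turn deg [ 0.04 -0.07  0.02] alt [-3.0000e-02  1.7993e+02  6.0000e-02]
```

View pics/s3.png

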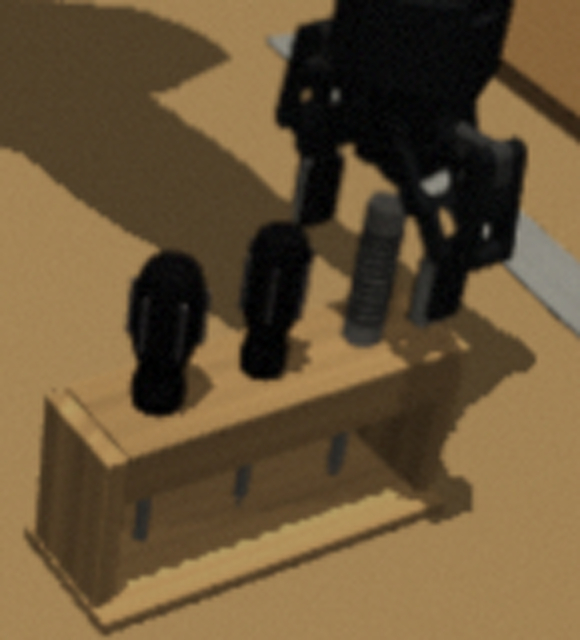

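The fingers straddle the pin: pads at crop (318,190) and (437,285), pin at (375,270). I'll centre and close.

```bash
python3 -m creep '[{"offset":[-2.2,0,0.8],"dr":[0,0,0]},{"offset":[0,0,0],"dr":[0,0,0]},{"offset":[0,0,0],"dr":[0,0,0]},{"offset":[0,0,0],"dr":[0,0,0]},{"offset":[0,0,0],"dr":[0,0,0]},{"offset":[0,0,0],"dr":[0,0,0]},{"offset":[0,0,0],"dr":[0,0,0]},{"offset":[0,0,0],"dr":[0,0,0]}]' -1 60
python3 - <<'E'
from h import *
need([.529,.2724,.131],9.8)
E
```

```text
clock: 5.5
tool_pos: [0.5295, 0.273, 0.132]
tcp_rot: [-0.541, 0.456, -0.456, 0.541]
ft_force: [0.2, -0.3, 2.9]
finger_gap: 0.0184
t 5.50 p [0.5295 0.273  0.132 ] jaw yaw 9.77 ydir [ 4.e-04  1.e-04 -1.e+00] tool mm [ 0.5  1.  -0.6] F [ 0.2 -0.3  2.9] gap 0.0184 q [ 0.46  0.43  1.66 -0.    1.05  0.29]
turn deg [-0.03 -0.03 -0.  ] alt [ 1.0000e-02  1.7997e+02 -4.0000e-02]
```

```bash
python3 -m creep '[{"offset":[0,-10,0],"dr":[0,0,0]},{"offset":[0,-30,0],"dr":[0,0,0]},{"offset":[0,-40,0],"dr":[0,0,0]},{"offset":[0,-40,0],"dr":[0,0,0]},{"offset":[0,-40,0],"dr":[0,0,0]},{"offset":[0,-25,0],"dr":[0,0,0]},{"offset":[0,0,0],"dr":[0,0,0]},{"offset":[25,0,-5],"dr":[0,0,0]},{"offset":[45,0,-9],"dr":[0,0,0]},{"offset":[45,0,-9],"dr":[0,0,0]},{"offset":[45,0,-9],"dr":[0,0,0]},{"offset":[45,0,-9],"dr":[0,0,0]},{"offset":[45,0,-9],"dr":[0,0,0]},{"offset":[45,0,-9],"dr":[0,0,0]},{"offset":[45,0,-9],"dr":[0,0,0]},{"offset":[45,0,-9],"dr":[0,0,0]},{"offset":[35,0,-9],"dr":[0,0,0]},{"offset":[15,0,-3],"dr":[0,0,0]},{"offset":[0,0,0],"dr":[0,0,0]}]'
python3 - <<'E'
from h import *
need([.5157,-.171,.232],9.8)
crop("top","pics/t4.png",340,160,160,150,4)
crop("scene","pics/s4.png",150,85,150,180,3.3)
E
```

```text
clock: 7.88
tool_pos: [0.515, -0.1709, 0.3156]
tcp_rot: [0.541, -0.457, 0.455, -0.54]
ft_force: [-0.1, 1.0, -1.2]
finger_gap: 0.0185
t 7.88 p [ 0.515  -0.1709  0.3156] jaw yaw 9.69 ydir [-0.0021  0.0014 -1.    ] tool mm [ 0.3 83.6  0.8] F [-0.1  1.  -1.2] gap 0.0185 q [-0.34  0.23  1.48  0.    1.43 -0.51]
turn deg [ 0.11 -0.11 -0.1 ] alt [1.5000e-01 1.7989e+02 1.7000e-01]
```

View pics/s4.png

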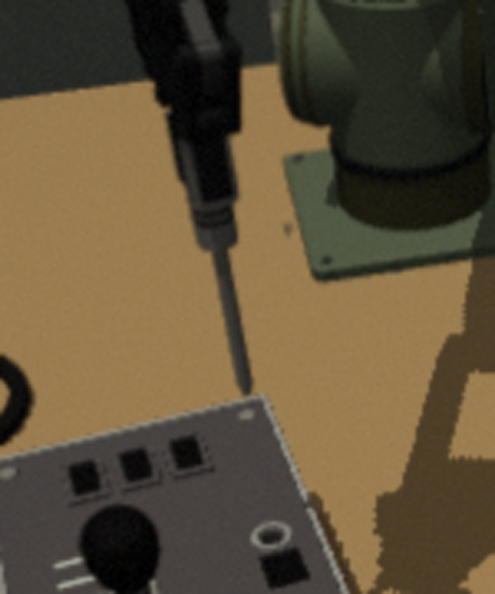

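View pics/t4.png

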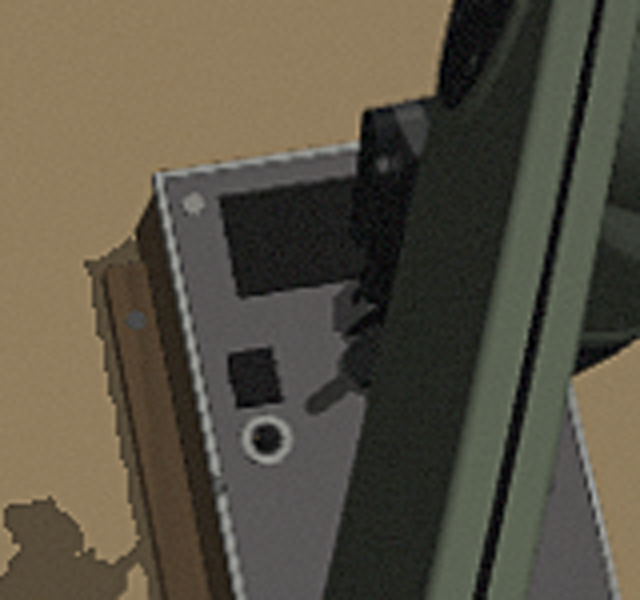

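Tip is at scene crop (248,391) and top crop (313,407). The shoulder centre is at scene crop (217,243).

```bash
python3 - <<'E'
from h import *
T=bot.capture("top");S=bot.capture("scene")
f=lambda l,x0,y0,s:(np.array(l,float)+.5)/s-.5+[x0,y0]
t=f([(313,407)],340,160,4);s=f([(248,391)],150,85,3.3)
print(tri([(T,t),(S,s)]),onz(T,t,.1986),onz(S,s,.1986))
print(onz(S,f([(217,243)],150,85,3.3),.2886))
M=R.from_quat(S["orientation"]).as_matrix()
def proj(c,P): 
    M=R.from_quat(c["orientation"]).as_matrix();return cv2.projectPoints((np.array(P)-c["xyz"])@M,np.zeros(3),np.zeros(3),c["K"],np.array(c["dist_coeffs"]))[0][:,0]
P=[[.5145,-.1714,.1986],[.5145,-.1714,.2886]]
print((proj(S,P)-[150,85]+.5)*3.3-.5,(proj(T,P)-[340,160]+.5)*4-.5)
E
```

```text
(array([ 0.51413391, -0.17027316,  0.20016189]), [np.float64(0.001270291501472924), np.float64(0.001270291501472856)]) [[ 0.51423428 -0.17192075  0.1986    ]] [[ 0.51246875 -0.16904579  0.1986    ]]
[[ 0.51377708 -0.17061783  0.2886    ]]
[[243.87291631 393.99688366]
 [215.50436002 243.99612929]] [[311.69357521 406.41593248]
 [363.94476397 366.62459558]]
```

```bash
python3 -m creep '[{"offset":[0.3,0,1],"dr":[0,0,0]},{"offset":[0,20,0],"dr":[0,0,0]},{"offset":[0,30,0],"dr":[0,0,0]},{"offset":[0,25,0],"dr":[0,0,0]},{"offset":[0,13,0],"dr":[0,0,0]},{"offset":[0,0,0],"dr":[0,0,0]}]'
python3 - <<'E'
from h import *
need([.5157,-.171,.127],9.8)
crop("top","pics/t5.png",370,220,80,80,7)
crop("scene","pics/s5.png",180,190,80,90,6)
E
```

```text
clock: 8.82
tool_pos: [0.5163, -0.1706, 0.2283]
tcp_rot: [0.541, -0.456, 0.455, -0.541]
ft_force: [-0.4, 0.7, -1.7]
finger_gap: 0.0185
t 8.82 p [ 0.5163 -0.1706  0.2283] jaw yaw 9.80 ydir [-1.2e-03  4.0e-04 -1.0e+00] tool mm [  0.4 101.3  -0.6] F [-0.4  0.7 -1.7] gap 0.0185 q [-0.34  0.27  1.64 -0.    1.23 -0.51]
turn deg [ 0.07  0.   -0.04] alt [-6.0e-02 -1.8e+02 -1.0e-01]
```

View pics/s5.png

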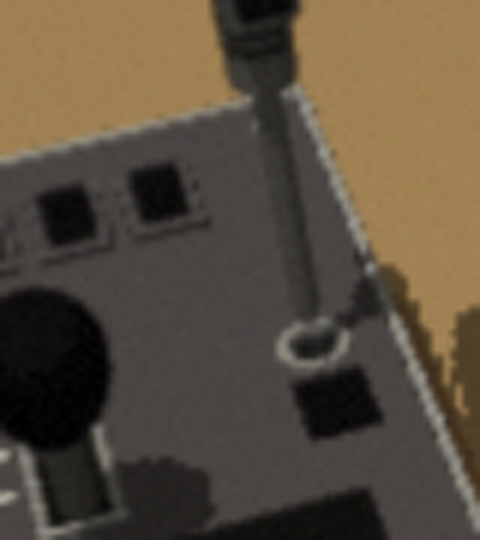

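View pics/t5.png

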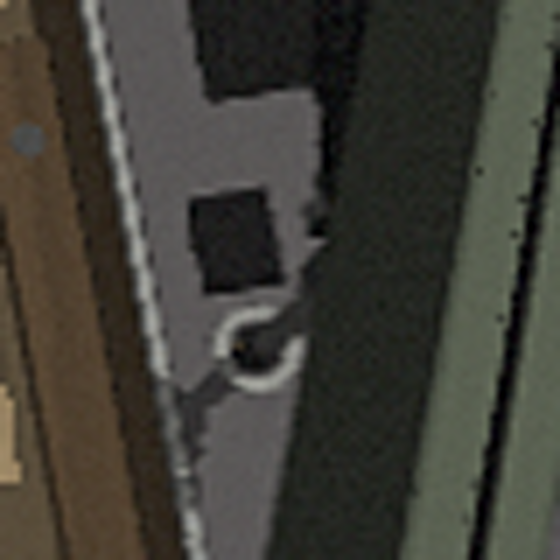

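Aligned: tip at scene crop (308,325) above ring (313,343), and in the top crop the blade ends at (255,347) inside ring (259,346). I'll insert slowly.

```bash
python3 -m creep '[{"offset":[0.2,5,-0.5],"dr":[0,0,0]},{"offset":[0,5,0],"dr":[0,0,0]},{"offset":[0,5,0],"dr":[0,0,0]},{"offset":[0,5,0],"dr":[0,0,0]},{"offset":[0,0,0],"dr":[0,0,0]}]'
python3 - <<'E'
from h import *
need([.5157,-.171,.127],9.8)
crop("scene","pics/s6.png",180,190,80,90,6)
E
```

```text
clock: 9.55
tool_pos: [0.5157, -0.1712, 0.2082]
tcp_rot: [0.541, -0.456, 0.455, -0.541]
ft_force: [0.6, 0.4, -1.7]
finger_gap: 0.0186
t 9.55 p [ 0.5157 -0.1712  0.2082] jaw yaw 9.77 ydir [-1.2e-03  3.0e-04 -1.0e+00] tool mm [-0.1 81.2  0.1] F [ 0.6  0.4 -1.7] gap 0.0186 q [-0.34  0.29  1.67 -0.    1.18 -0.51]
turn deg [ 0.06 -0.03 -0.03] alt [5.0000e-02 1.7997e+02 1.0000e-01]
```

View pics/s6.png

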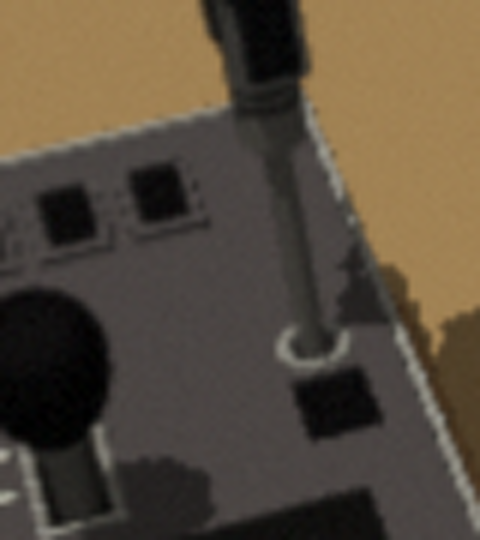

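```bash
python3 -m creep '[{"offset":[0.8,8,0],"dr":[0,0,0]},{"offset":[0,8,0],"dr":[0,0,0]},{"offset":[0,8,0],"dr":[0,0,0]},{"offset":[0,8,0],"dr":[0,0,0]},{"offset":[0,8,0],"dr":[0,0,0]},{"offset":[0,8,0],"dr":[0,0,0]},{"offset":[0,0,0],"dr":[0,0,0]}]'
python3 - <<'E'
from h import *
need([.5157,-.171,.127],9.8)
E
```

```text
clock: 10.48
tool_pos: [0.5165, -0.1723, 0.1603]
tcp_rot: [-0.541, 0.455, -0.456, 0.541]
ft_force: [0.9, -1.6, -2.8]
finger_gap: 0.0187
t 10.47 p [ 0.5165 -0.1723  0.1603] jaw yaw 9.78 ydir [ 8.e-04 -6.e-04 -1.e+00] tool mm [-1.5 33.3 -0.6] F [ 0.9 -1.6 -2.8] gap 0.0187 q [-0.34  0.33  1.74 -0.    1.07 -0.51]
turn deg [-0.04 -0.02  0.04] alt [-7.0000e-02  1.7998e+02 -6.0000e-02]
```

```bash
python3 -m creep '[{"offset":[0,8,0],"dr":[0,0,0]},{"offset":[0,8,0],"dr":[0,0,0]},{"offset":[0,8,0],"dr":[0,0,0]},{"offset":[0,5,0],"dr":[0,0,0]},{"offset":[0,3,0],"dr":[0,0,0]},{"offset":[0,0,0],"dr":[0,0,0]}]'
python3 - <<'E'
from h import *
need([.5157,-.171,.127],9.8)
crop("scene","pics/s7.png",180,170,80,100,6)
E
```

```text
clock: 11.22
tool_pos: [0.516, -0.1722, 0.1282]
tcp_rot: [0.541, -0.456, 0.455, -0.541]
ft_force: [1.6, -3.3, -3.5]
finger_gap: 0.0186
t 11.22 p [ 0.516  -0.1722  0.1282] jaw yaw 9.78 ydir [-6.e-04 -2.e-04 -1.e+00] tool mm [-1.2  1.2 -0.1] F [ 1.6 -3.3 -3.5] gap 0.0186 q [-0.34  0.36  1.79 -0.    1.   -0.51]
turn deg [ 0.04 -0.02  0.  ] alt [-0.0000e+00  1.7998e+02  6.0000e-02]
```

View pics/s7.png

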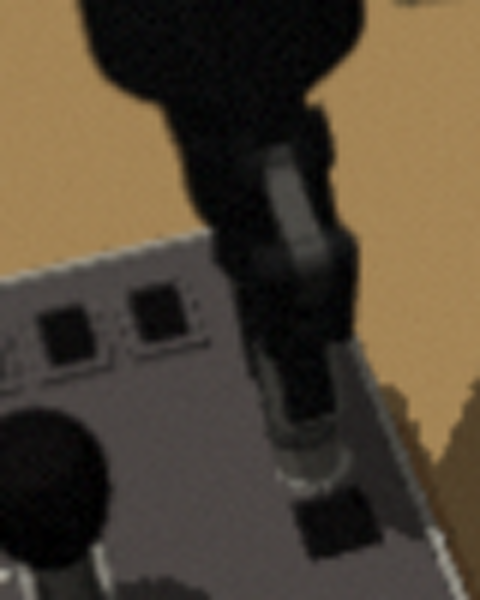

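```bash
python3 -m creep '[{"offset":[0,1.2,0],"dr":[0,0,0]},{"offset":[0,1,0],"dr":[0,0,0]},{"offset":[0,0,0],"dr":[0,0,0]}]'; python3 -m creep '[{"offset":[0,1,0],"dr":[0,0,0]},{"offset":[0,0,0],"dr":[0,0,0]}]'
```

```text
clock: 11.65
tool_pos: [0.5163, -0.1722, 0.127]
tcp_rot: [0.541, -0.455, 0.456, -0.541]
ft_force: [0.4, -3.5, 2.6]
finger_gap: 0.0187
clock: 11.9
tool_pos: [0.5163, -0.1722, 0.127]
tcp_rot: [-0.541, 0.455, -0.456, 0.541]
ft_force: [-2.7, -2.7, 8.9]
finger_gap: 0.0188
```

Pressed home: z stopped at 0.127 and force rose to +9 N. I'll release and retreat.

```bash
python3 -m creep '[{"offset":[0,0,0],"dr":[0,0,0]},{"offset":[0,0,0],"dr":[0,0,0]},{"offset":[0,0,0],"dr":[0,0,0]},{"offset":[0,0,0],"dr":[0,0,0]},{"offset":[0,0,0],"dr":[0,0,0]},{"offset":[0,0,0],"dr":[0,0,0]},{"offset":[0,-20,0],"dr":[0,0,0]},{"offset":[0,-35,0],"dr":[0,0,0]},{"offset":[0,-35,0],"dr":[0,0,0]},{"offset":[0,-25,0],"dr":[0,0,0]},{"offset":[0,0,0],"dr":[0,0,0]}]' 1
python3 - <<'E'
from h import *
need([.583,-.2437,.148],9.8)
crop("scene","pics/s8.png",140,140,145,150,4)
E
```

```text
clock: 13.28
tool_pos: [0.5172, -0.1724, 0.2426]
tcp_rot: [-0.54, 0.454, -0.457, 0.541]
ft_force: [-0.3, -0.5, -0.2]
finger_gap: 0.0852
t 13.28 p [ 0.5172 -0.1724  0.2426] jaw yaw 9.77 ydir [ 0.0045 -0.0016 -1.    ] tool mm [81.2 95.  52.4] F [-0.3 -0.5 -0.2] gap 0.0852 q [-0.34  0.26  1.62 -0.    1.26 -0.51]
turn deg [-0.24 -0.03  0.14] alt [ -0.21 179.97  -0.37]
```

View pics/s8.png

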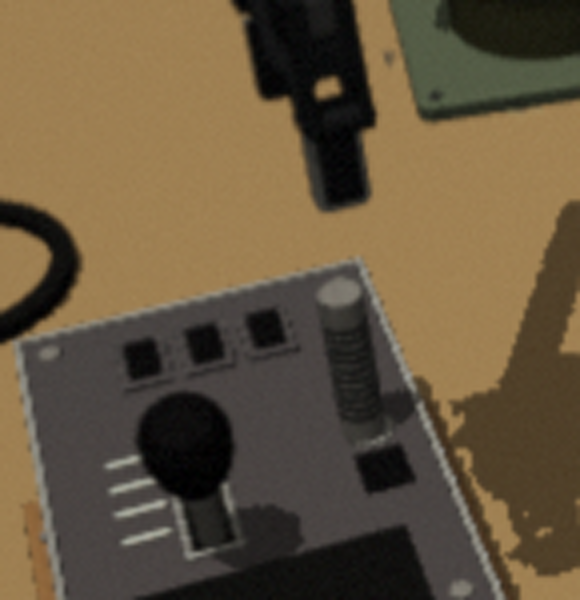

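The pin stands upright with its shoulder down; its top is at crop (340,292) and the lever is still in Park. Next is the lever.

```bash
python3 -m creep '[{"offset":[20,0,13],"dr":[0,0,0]},{"offset":[41,0,26.4],"dr":[0,0,0]},{"offset":[20,0,13],"dr":[0,0,0]},{"offset":[0,0,0],"dr":[0,0,0]},{"offset":[0,20,0],"dr":[0,0,0]},{"offset":[0,25,0],"dr":[0,0,0]},{"offset":[0,25,0],"dr":[0,0,0]},{"offset":[0,20,0],"dr":[0,0,0]},{"offset":[0,5,0],"dr":[0,0,0]},{"offset":[0,0,0],"dr":[0,0,0]}]' 1
python3 - <<'E'
from h import *
need([.583,-.2437,.148],9.8)
crop("scene","pics/s9.png",140,140,145,150,4)
E
```

```text
clock: 14.58
tool_pos: [0.5811, -0.2424, 0.1455]
tcp_rot: [0.541, -0.456, 0.455, -0.541]
ft_force: [0.4, 0.6, 0.9]
finger_gap: 0.0853
t 14.57 p [ 0.5811 -0.2424  0.1455] jaw yaw 9.79 ydir [-8.e-04  4.e-04 -1.e+00] tool mm [ 1.5 -2.5  1.6] F [0.4 0.6 0.9] gap 0.0853 q [-0.41  0.47  1.56  0.    1.12 -0.58]
turn deg [ 0.04 -0.01 -0.03] alt [5.0000e-02 1.7999e+02 6.0000e-02]
```

View pics/s9.png

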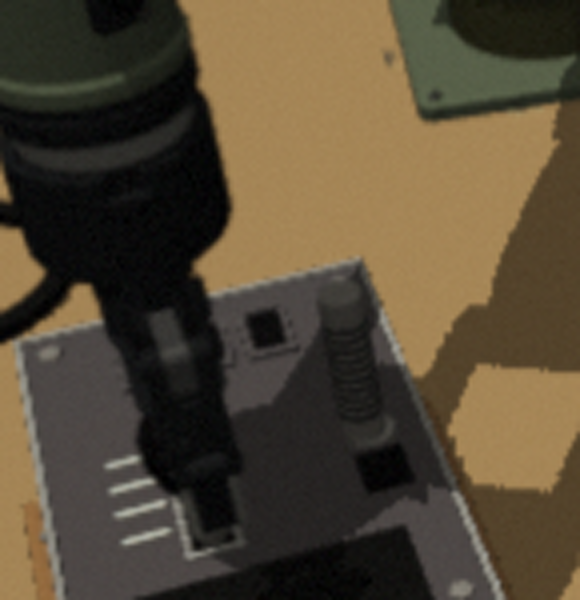

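```bash
python3 -m creep '[{"offset":[1.5,-2,1.5],"dr":[0,0,0]},{"offset":[0,0,0],"dr":[0,0,0]},{"offset":[0,0,0],"dr":[0,0,0]},{"offset":[0,0,0],"dr":[0,0,0]}]' 0.3 20
python3 - <<'E'
from h import *
need([.583,-.2437,.148],9.8)
E
```

```text
clock: 15.12
tool_pos: [0.5833, -0.2442, 0.1477]
tcp_rot: [0.541, -0.456, 0.456, -0.541]
ft_force: [0.1, 0.0, -0.8]
finger_gap: 0.0551
t 15.12 p [ 0.5833 -0.2442  0.1477] jaw yaw 9.77 ydir [ 0.e+00 -1.e-04 -1.e+00] tool mm [-0.5 -0.3 -0.2] F [ 0.1  0.  -0.8] gap 0.0551 q [-0.41  0.47  1.55 -0.    1.12 -0.59]
turn deg [-0.   -0.03  0.01] alt [-1.0000e-02  1.7997e+02 -0.0000e+00]
```

```bash
python3 -m creep '[{"offset":[-0.4,-1,-8],"dr":[0,0,0]},{"offset":[-0.4,-1,-8],"dr":[0,0,0]},{"offset":[-0.4,-1,-8],"dr":[0,0,0]},{"offset":[-0.4,-1,-8],"dr":[0,0,0]},{"offset":[-0.4,-1,-8],"dr":[0,0,0]},{"offset":[0,0,0],"dr":[0,0,0]}]'
python3 - <<'E'
from h import *
need([.583,-.2437,.148],9.8)
crop("scene","pics/s10.png",140,140,145,150,4)
crop("top","pics/t10.png",360,180,150,170,3.5)
E
```

```text
clock: 15.88
tool_pos: [0.5418, -0.249, 0.1522]
tcp_rot: [0.541, -0.457, 0.455, -0.54]
ft_force: [0.3, 0.2, 0.4]
finger_gap: 0.0555
t 15.88 p [ 0.5418 -0.249   0.1522] jaw yaw 9.75 ydir [-2.9e-03  5.0e-04 -1.0e+00] tool mm [ 1.8  4.1 41.5] F [0.3 0.2 0.4] gap 0.0555 q [-0.45  0.41  1.63 -0.    1.1  -0.62]
turn deg [ 0.16 -0.05 -0.05] alt [8.0000e-02 1.7995e+02 2.5000e-01]
```

View pics/s10.png

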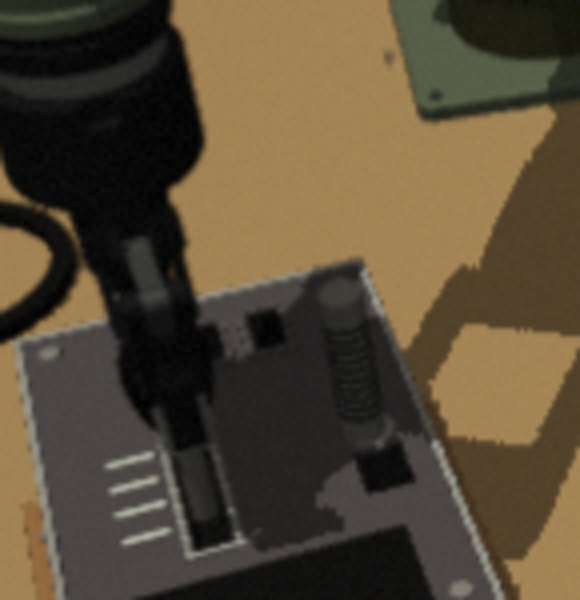

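```bash
python3 -m creep '[{"offset":[-0.4,-1,-8],"dr":[0,0,0]},{"offset":[-0.4,-1,-8],"dr":[0,0,0]},{"offset":[-0.4,-1,-8],"dr":[0,0,0]},{"offset":[-0.4,0,-5],"dr":[0,0,0]},{"offset":[0,0,-3],"dr":[0,0,0]},{"offset":[0,0,0],"dr":[0,0,0]},{"offset":[0,0,8],"dr":[0,0,0]},{"offset":[0,0,0],"dr":[0,0,0]},{"offset":[0,-20,0],"dr":[0,0,0]},{"offset":[0,-40,0],"dr":[0,0,0]},{"offset":[0,-35,0],"dr":[0,0,0]},{"offset":[-40,0,0],"dr":[0,0,0]},{"offset":[0,0,0],"dr":[0,0,0]}]'
python3 - <<'E'
from h import *
need([.516,-.172,.129],9.8)
crop("scene","pics/s11.png",140,140,145,150,4)
crop("top","pics/t11.png",360,180,150,170,3.5)
E
```

```text
clock: 17.6
tool_pos: [0.5124, -0.2103, 0.251]
tcp_rot: [-0.541, 0.455, -0.455, 0.541]
ft_force: [0.5, -0.2, -0.9]
finger_gap: 0.0556
t 17.60 p [ 0.5124 -0.2103  0.251 ] jaw yaw 9.91 ydir [-2.e-04  3.e-04 -1.e+00] tool mm [-37.1 122.   10.2] F [ 0.5 -0.2 -0.9] gap 0.0556 q [-0.41  0.27  1.58  0.    1.29 -0.58]
turn deg [ 0.01  0.11 -0.02] alt [-3.0000e-02 -1.7989e+02 -2.0000e-02]
```

View pics/s11.png

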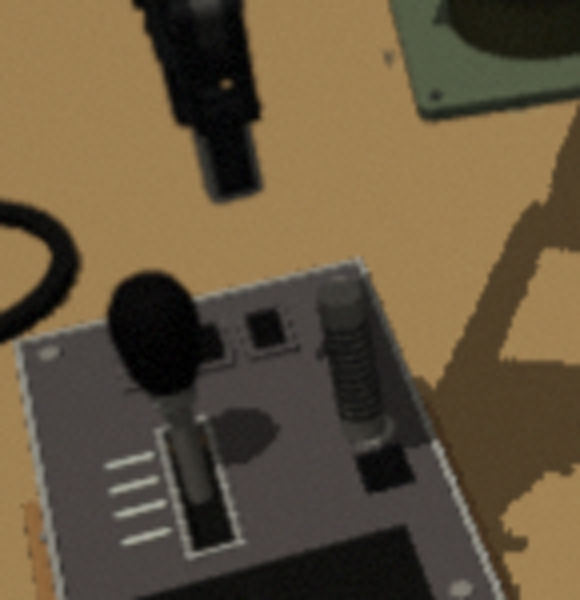

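View pics/t11.png

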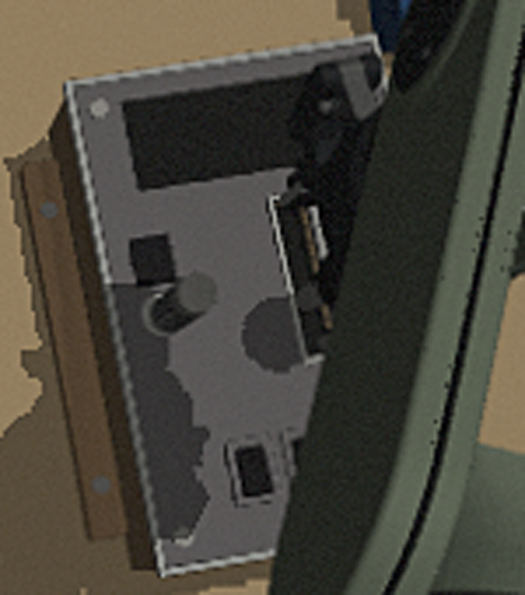

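```bash
cat >> h.py <<'E'
def lever(c,uv):
    o,d=ray(c,uv);Rz=R.from_euler("z",6.8,degrees=True).as_matrix()
    o=(o-[.5222,-.231,0])@Rz;d=d[0]@Rz;p=o+d*((-.02-o[1])/d[1]);a=np.arctan2(p[0],p[2]-.02);return p,np.hypot(p[0],p[2]-.02),.38-a
E
python3 - <<'E'
from h import *
S=bot.capture("scene")
f=lambda l:(np.array(l,float)+.5)/4-.5
print(lever(S,f([(153,322)])+[140,140]))
print("shaft",lever(S,f([(195,470)])+[140,140]))
print("park check",lever(S,f([(186,220)])+[140,195]))
p=f([(340,292)])+[140,140];print("pin top",onz(S,p,.18))
E
```

```text
(array([-0.01128463, -0.02      ,  0.18051307]), np.float64(0.16090925218497698), np.float64(0.450187998163066))
shaft (array([-0.09111916, -0.02      ,  0.02511376]), np.float64(0.0912625444603936), np.float64(1.8947334447351203))
park check (array([-0.03781276, -0.02      ,  0.09027212]), np.float64(0.07979959854377772), np.float64(0.8736536603432262))
pin top [[ 0.51418035 -0.17234108  0.18      ]]
```

```bash
python3 -m creep '[{"offset":[-40,0,0],"dr":[0,0,0]},{"offset":[-50,0,0],"dr":[0,0,0]},{"offset":[-50,0,0],"dr":[0,0,0]},{"offset":[-40,0,0],"dr":[0,0,0]},{"offset":[0,0,0],"dr":[0,0,0]}]' 1
python3 - <<'E'
from h import *
need([.516,-.172,.129],9.8)
crop("scene","pics/s12.png",140,140,145,150,4)
crop("top","pics/t12.png",360,180,150,170,3.5)
E
```

```text
clock: 18.38
tool_pos: [0.482, -0.0333, 0.2504]
tcp_rot: [0.542, -0.455, 0.455, -0.541]
ft_force: [0.2, -1.2, 0.2]
finger_gap: 0.0855
t 18.38 p [ 0.482  -0.0333  0.2504] jaw yaw 9.94 ydir [-6.e-04  0.e+00 -1.e+00] tool mm [142.4 121.4   9.6] F [ 0.2 -1.2  0.2] gap 0.0855 q [-0.09  0.16  1.73 -0.    1.25 -0.27]
turn deg [ 0.03  0.14 -0.01] alt [-1.0000e-02 -1.7986e+02 -5.0000e-02]
```

View pics/t12.png

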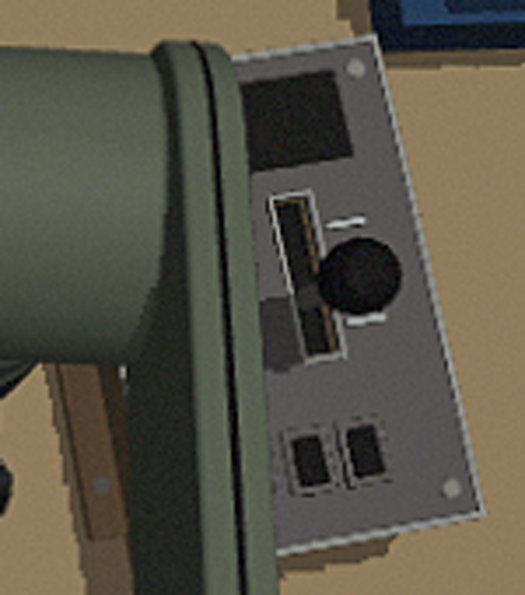

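View pics/s12.png

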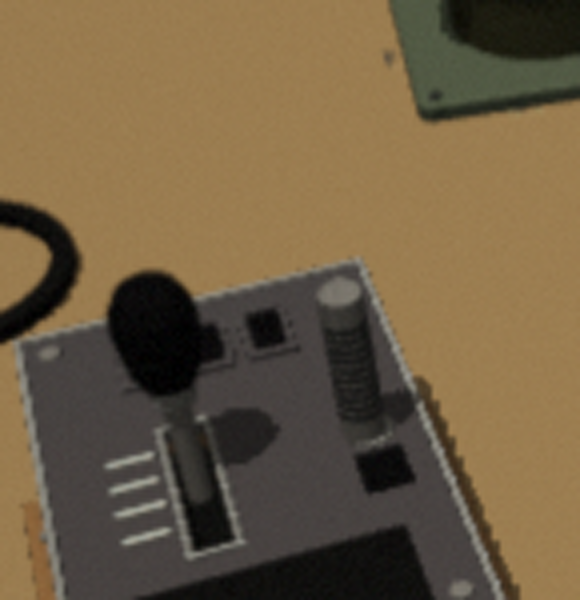

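```bash
python3 - <<'E'
from h import *
S=bot.capture("scene");T=bot.capture("top")
f=lambda l,s:(np.array(l,float)+.5)/s-.5
def cons(p): return (p-[.5222,-.231,0])@R.from_euler("z",6.8,degrees=True).as_matrix()
t=f([(361,275)],3.5)+[360,180];s=f([(153,322)],4)+[140,140]
x,e=tri([(T,t),(S,s)]);print(cons(x),e)
c=cons(x);print("ang",.38-np.arctan2(c[0],c[2]-.02)); print(lever(T,t))
k=cons(onz(T,t,.1816)[0]);print("top at z",k,.38-np.arctan2(k[0],.1616))
# same for park
k=cons(onz(T,f([(322,152)],3.5)+[360,180],.171)[0]);print("park",k)
E
```

```text
[-0.00627124 -0.02025708  0.18431802] [np.float64(0.0003103255423207161), np.float64(0.00031032554232064794)]
ang 0.41814673306672556
(array([-0.00652185, -0.02      ,  0.18601124]), np.float64(0.16613929827926943), np.float64(0.41926541580436233))
top at z [-0.00601038 -0.02150489  0.1816    ] 0.41717578921719184
park [ 0.05871815 -0.01940723  0.171     ]
```

Lever measured at 0.418 rad. Now I'll regrasp the pin.

```bash
python3 -m creep '[{"offset":[40,0,3],"dr":[0,0,0]},{"offset":[50,0,3],"dr":[0,0,0]},{"offset":[40,0,3],"dr":[0,0,0]},{"offset":[12.4,0,0.6],"dr":[0,0,0]},{"offset":[0,0,0],"dr":[0,0,0]},{"offset":[0,25,0],"dr":[0,0,0]},{"offset":[0,30,0],"dr":[0,0,0]},{"offset":[0,30,0],"dr":[0,0,0]},{"offset":[0,25,0],"dr":[0,0,0]},{"offset":[0,11,0],"dr":[0,0,0]},{"offset":[0,0,0],"dr":[0,0,0]}]' 1
python3 - <<'E'
from h import *
need([.516,-.172,.129],9.8)
E
```

```text
clock: 19.95
tool_pos: [0.5157, -0.1727, 0.1295]
tcp_rot: [0.541, -0.456, 0.455, -0.541]
ft_force: [-0.1, 0.7, -0.2]
finger_gap: 0.0854
t 19.95 p [ 0.5157 -0.1727  0.1295] jaw yaw 9.81 ydir [-9.e-04  4.e-04 -1.e+00] tool mm [-0.6  0.5  0.4] F [-0.1  0.7 -0.2] gap 0.0854 q [-0.34  0.36  1.79  0.    1.   -0.52]
turn deg [ 0.05  0.01 -0.03] alt [-5.0000e-02 -1.7999e+02 -7.0000e-02]
```

```bash
python3 -m creep '[{"offset":[-0.5,0,0],"dr":[0,0,0]},{"offset":[0,0,0],"dr":[0,0,0]},{"offset":[0,0,0],"dr":[0,0,0]},{"offset":[0,0,0],"dr":[0,0,0]},{"offset":[0,0,0],"dr":[0,0,0]},{"offset":[0,0,0],"dr":[0,0,0]},{"offset":[0,0,0],"dr":[0,0,0]}]' -1 70
python3 -c "
from h import *
need([.5295,.273,.132],9.8)"
python3 -m creep '[{"offset":[0,-5,0],"dr":[0,0,0]},{"offset":[0,-8,0],"dr":[0,0,0]},{"offset":[0,-10,0],"dr":[0,0,0]},{"offset":[0,-15,0],"dr":[0,0,0]},{"offset":[0,-20,0],"dr":[0,0,0]},{"offset":[0,-20,0],"dr":[0,0,0]},{"offset":[0,-20,0],"dr":[0,0,0]},{"offset":[0,-30,0],"dr":[0,0,0]},{"offset":[0,-40,0],"dr":[0,0,0]},{"offset":[0,-17,0],"dr":[0,0,0]},{"offset":[0,0,0],"dr":[0,0,0]}]'
python3 - <<'E'
from h import *
need([.5295,.273,.132],9.8)
crop("scene","pics/s13.png",150,85,150,180,3.3)
E
```

```text
clock: 20.82
tool_pos: [0.5163, -0.173, 0.1302]
tcp_rot: [-0.541, 0.455, -0.456, 0.541]
ft_force: [0.4, 0.9, 5.8]
finger_gap: 0.0183
t 20.82 p [ 0.5163 -0.173   0.1302] jaw yaw 9.77 ydir [ 1.5e-03 -3.0e-04 -1.0e+00] tool mm [-437.3   -2.    88.6] F [0.4 0.9 5.8] gap 0.0183 q [-0.34  0.36  1.78  0.    1.   -0.52]
turn deg [-0.08 -0.03  0.03] alt [-5.0000e-02  1.7997e+02 -1.2000e-01]
clock: 22.2
tool_pos: [0.5153, -0.1735, 0.3173]
tcp_rot: [0.541, -0.454, 0.457, -0.541]
ft_force: [-0.3, 0.3, -1.7]
finger_gap: 0.0183
t 22.20 p [ 0.5153 -0.1735  0.3173] jaw yaw 9.76 ydir [ 0.0024 -0.0024 -1.    ] tool mm [-438.1  184.2   89.3] F [-0.3  0.3 -1.7] gap 0.0183 q [-0.35  0.23  1.48 -0.    1.43 -0.52]
turn deg [-0.11 -0.04  0.16] alt [-2.5000e-01  1.7996e+02 -1.7000e-01]
```

View pics/s13.png

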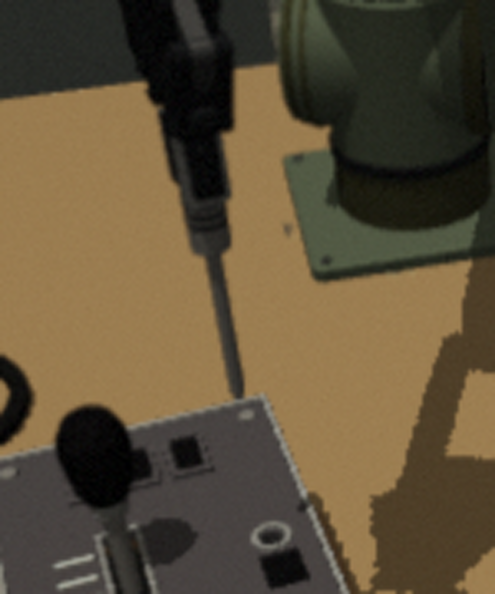

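The pin is out and the lever stays put. Tip is at crop (238,395). On to the rack.

```bash
python3 -m creep '[{"offset":[-20,-2,4],"dr":[0,0,0]},{"offset":[-45,0,9],"dr":[0,0,0]},{"offset":[-45,0,9],"dr":[0,0,0]},{"offset":[-45,0,9],"dr":[0,0,0]},{"offset":[-45,0,9],"dr":[0,0,0]},{"offset":[-45,0,9],"dr":[0,0,0]},{"offset":[-45,0,9],"dr":[0,0,0]},{"offset":[-45,0,9],"dr":[0,0,0]},{"offset":[-45,0,9],"dr":[0,0,0]},{"offset":[-38,0,9],"dr":[0,0,0]},{"offset":[-20,0,4],"dr":[0,0,0]},{"offset":[0,0,0],"dr":[0,0,0]},{"offset":[0,0,0],"dr":[0,0,0]}]'
python3 - <<'E'
from h import *
need([.5295,.2724,.135],9.8)
crop("scene","pics/s14.png",365,65,145,160,4)
crop("top","pics/t14.png",120,210,150,100,5)
E
```

```text
clock: 23.88
tool_pos: [0.5289, 0.2729, 0.3164]
tcp_rot: [0.541, -0.456, 0.456, -0.54]
ft_force: [-0.6, -0.9, -1.6]
finger_gap: 0.0183
t 23.88 p [0.5289 0.2729 0.3164] jaw yaw 9.74 ydir [-6.0e-04 -1.3e-03 -1.0e+00] tool mm [  0.3 181.4   0.7] F [-0.6 -0.9 -1.6] gap 0.0183 q [ 0.46  0.31  1.36 -0.    1.47  0.29]
turn deg [ 0.05 -0.06  0.07] alt [-1.1000e-01  1.7994e+02  7.0000e-02]
```

View pics/s14.png

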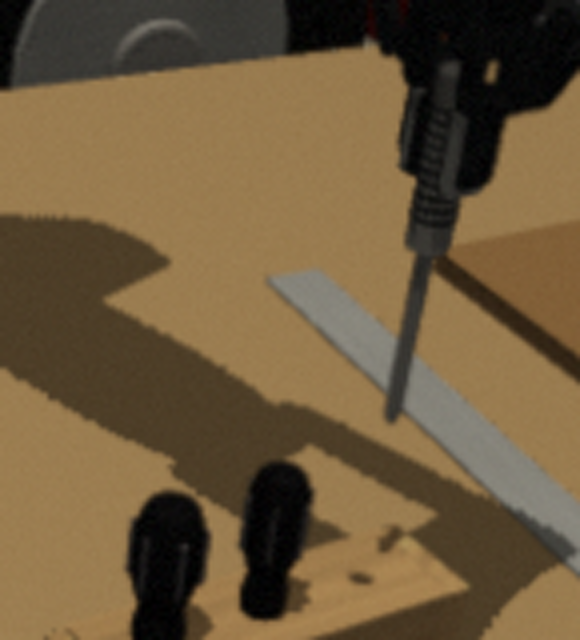

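View pics/t14.png

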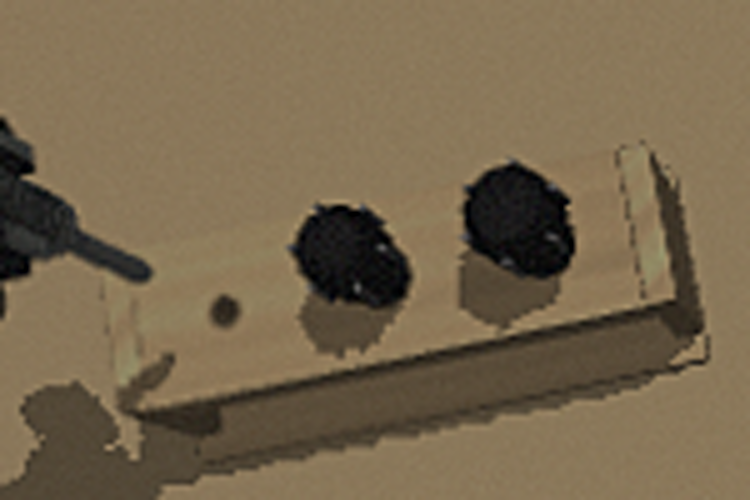

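Now the hole is visible in both views: scene crop (361,577), top crop (225,311). The tip is at scene (393,418), top (148,271).

```bash
python3 - <<'E'
from h import *
S=bot.capture("scene");T=bot.capture("top")
f=lambda l,s:(np.array(l,float)+.5)/s-.5
h=f([(225,311)],5)+[120,210],f([(361,577)],4)+[365,65]
p=f([(147,271)],5)+[120,210],f([(393,418)],4)+[365,65]
print("hole",tri([(T,h[0]),(S,h[1])]),onz(T,h[0],.105),onz(S,h[1],.105))
print("tip",tri([(T,p[0]),(S,p[1])]),onz(T,p[0],.1964),onz(S,p[1],.1964))
print("shoulder",onz(S,f([(429,245)],4)+[365,65],.2864))
E
```

```text
hole (array([0.52880235, 0.27263495, 0.10423955]), [np.float64(0.0007612190912183356), np.float64(0.0007612190912184567)]) [[0.52840401 0.27165617 0.105     ]] [[0.52964491 0.27291434 0.105     ]]
tip (array([0.52898215, 0.27163558, 0.19781155]), [np.float64(0.0012171080252038767), np.float64(0.0012171080252038277)]) [[0.52874656 0.27089758 0.1964    ]] [[0.52686511 0.27438864 0.1964    ]]
shoulder [[0.52793149 0.27406711 0.2864    ]]
```

```bash
python3 -m creep '[{"offset":[0,15,0.3],"dr":[0,0,0]},{"offset":[0,25,0],"dr":[0,0,0]},{"offset":[0,25,0],"dr":[0,0,0]},{"offset":[0,15,0],"dr":[0,0,0]},{"offset":[0,3,0],"dr":[0,0,0]},{"offset":[0,0,0],"dr":[0,0,0]}]'
python3 - <<'E'
from h import *
need([.5295,.2724,.135],9.8)
crop("scene","pics/s15.png",420,150,80,80,7)
crop("top","pics/t15.png",130,230,80,70,7)
E
```

```text
clock: 24.82
tool_pos: [0.5298, 0.274, 0.234]
tcp_rot: [-0.54, 0.455, -0.456, 0.541]
ft_force: [0.1, 0.4, -1.1]
finger_gap: 0.0183
t 24.82 p [0.5298 0.274  0.234 ] jaw yaw 9.77 ydir [ 9.e-04  3.e-04 -1.e+00] tool mm [ 1.5 99.  -0.7] F [ 0.1  0.4 -1.1] gap 0.0183 q [ 0.46  0.35  1.51 -0.    1.28  0.29]
turn deg [-0.05 -0.03 -0.01] alt [ 2.0000e-02  1.7997e+02 -8.0000e-02]
```

View pics/s15.png

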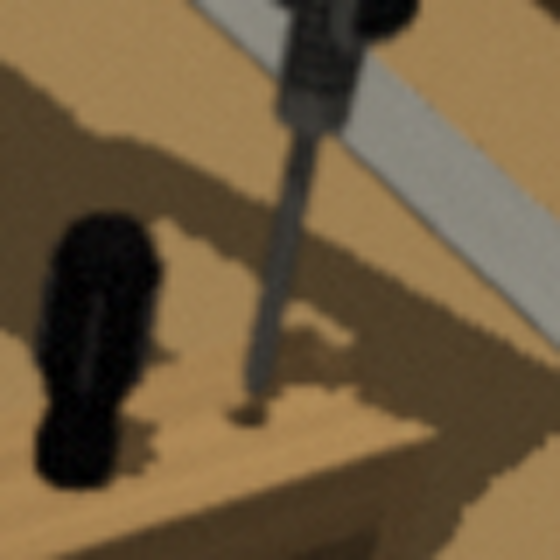

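View pics/t15.png

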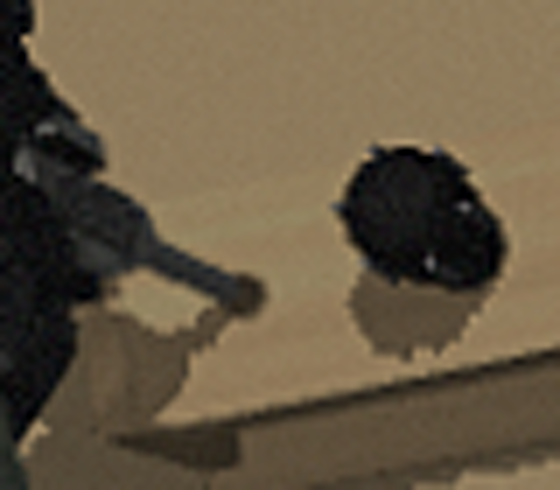

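```bash
python3 -m creep '[{"offset":[1.2,3,-0.4],"dr":[0,0,0]},{"offset":[0,4,0],"dr":[0,0,0]},{"offset":[0,4,0],"dr":[0,0,0]},{"offset":[0,4,0],"dr":[0,0,0]},{"offset":[0,5,0],"dr":[0,0,0]},{"offset":[0,0,0],"dr":[0,0,0]}]'
python3 - <<'E'
from h import *
need([.5295,.2724,.135],9.8)
crop("scene","pics/s16.png",420,150,80,80,7)
E
```

```text
clock: 25.68
tool_pos: [0.529, 0.2725, 0.2129]
tcp_rot: [0.541, -0.456, 0.455, -0.54]
ft_force: [0.3, 1.6, -1.8]
finger_gap: 0.0186
t 25.68 p [0.529  0.2725 0.2129] jaw yaw 9.78 ydir [-1.1e-03 -6.0e-04 -1.0e+00] tool mm [ 0.2 77.9  0.6] F [ 0.3  1.6 -1.8] gap 0.0186 q [ 0.46  0.36  1.55 -0.    1.23  0.29]
turn deg [ 0.07 -0.02  0.03] alt [-4.0000e-02  1.7998e+02  1.1000e-01]
```

View pics/s16.png

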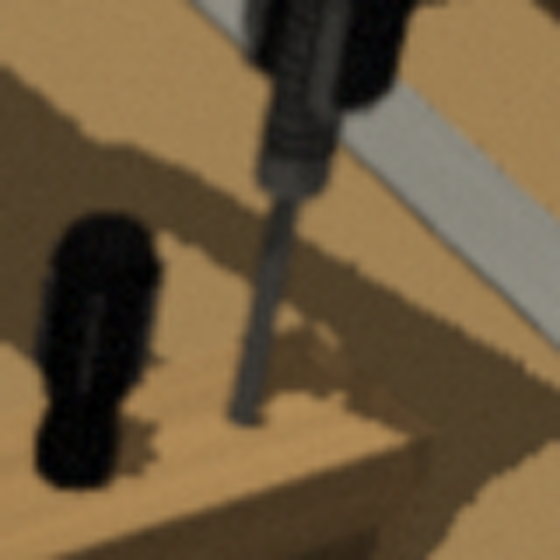

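The blade is in the hole at crop (245,417) with low force. Continuing down.

```bash
python3 -m creep '[{"offset":[0,6,0],"dr":[0,0,0]},{"offset":[0,8,0],"dr":[0,0,0]},{"offset":[0,8,0],"dr":[0,0,0]},{"offset":[0,8,0],"dr":[0,0,0]},{"offset":[0,0,0],"dr":[0,0,0]}]'; python3 -m creep '[{"offset":[0,8,0],"dr":[0,0,0]},{"offset":[0,8,0],"dr":[0,0,0]},{"offset":[0,8,0],"dr":[0,0,0]},{"offset":[0,8,0],"dr":[0,0,0]},{"offset":[0,8,0],"dr":[0,0,0]},{"offset":[0,4,0],"dr":[0,0,0]},{"offset":[0,0,0],"dr":[0,0,0]}]'
python3 -c "
from h import *
need([.5295,.2724,.135],9.8)"
```

```text
clock: 26.35
tool_pos: [0.529, 0.2725, 0.1827]
tcp_rot: [0.541, -0.456, 0.455, -0.54]
ft_force: [-0.3, 0.1, -1.5]
finger_gap: 0.0184
clock: 27.22
tool_pos: [0.5292, 0.2726, 0.1392]
tcp_rot: [0.541, -0.456, 0.456, -0.541]
ft_force: [0.6, -0.0, -1.6]
finger_gap: 0.0184
t 27.23 p [0.5292 0.2726 0.1392] jaw yaw 9.77 ydir [-5.e-04 -3.e-04 -1.e+00] tool mm [0.2 4.2 0.3] F [ 0.6 -0.  -1.6] gap 0.0184 q [ 0.46  0.42  1.65 -0.    1.07  0.29]
turn deg [ 0.03 -0.03  0.01] alt [-2.0000e-02  1.7997e+02  5.0000e-02]
```

```bash
python3 -m creep '[{"offset":[0,2,0],"dr":[0,0,0]},{"offset":[0,2,0],"dr":[0,0,0]},{"offset":[0,0,0],"dr":[0,0,0]}]'; python3 -m creep '[{"offset":[0,1,0],"dr":[0,0,0]},{"offset":[0,0,0],"dr":[0,0,0]}]'
```

```text
clock: 27.6
tool_pos: [0.5292, 0.2726, 0.1355]
tcp_rot: [0.541, -0.456, 0.456, -0.541]
ft_force: [-0.5, -0.4, -2.1]
finger_gap: 0.0182
clock: 27.85
tool_pos: [0.5294, 0.2727, 0.1352]
tcp_rot: [-0.541, 0.455, -0.456, 0.541]
ft_force: [-1.3, -0.5, 3.1]
finger_gap: 0.0183
```

Seated at z 0.135 as predicted, with contact force. I'll release and retreat.

```bash
python3 -m creep '[{"offset":[0,0,0],"dr":[0,0,0]},{"offset":[0,0,0],"dr":[0,0,0]},{"offset":[0,0,0],"dr":[0,0,0]},{"offset":[0,0,0],"dr":[0,0,0]},{"offset":[0,0,0],"dr":[0,0,0]},{"offset":[0,0,0],"dr":[0,0,0]},{"offset":[0,-20,0],"dr":[0,0,0]},{"offset":[0,-35,0],"dr":[0,0,0]},{"offset":[0,-35,0],"dr":[0,0,0]},{"offset":[0,-30,0],"dr":[0,0,0]},{"offset":[0,0,-40],"dr":[0,0,0]},{"offset":[0,0,-50],"dr":[0,0,0]},{"offset":[0,0,-30],"dr":[0,0,0]},{"offset":[0,0,0],"dr":[0,0,0]},{"offset":[0,0,0],"dr":[0,0,0]}]' 1
python3 - <<'E'
from h import *
crop("scene","pics/s17.png",365,165,125,120,5)
T=crop("top","pics/t17.png",360,180,150,170,3.5)
crop("scene","pics/s18.png",0,0,640,480,1)
print(bot.get_obs()["clock"])
E
```

```text
clock: 29.72
tool_pos: [0.4119, 0.2526, 0.2549]
tcp_rot: [-0.54, 0.455, -0.456, 0.541]
ft_force: [0.5, -0.3, -0.3]
finger_gap: 0.0856
29.875
```

View pics/s17.png

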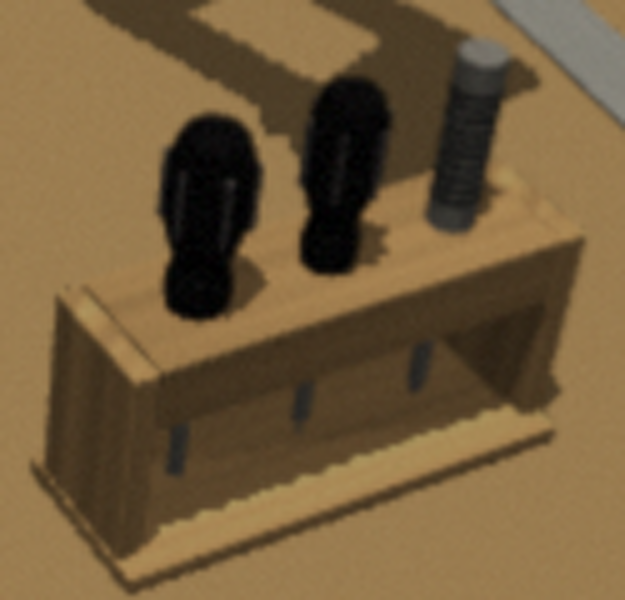

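View pics/t17.png

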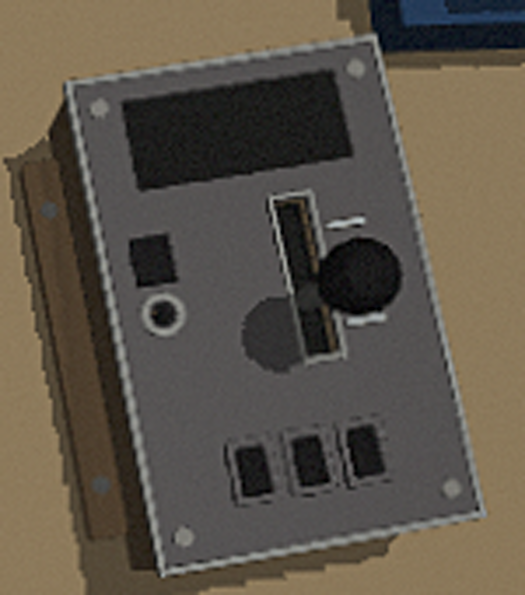

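View pics/s18.png

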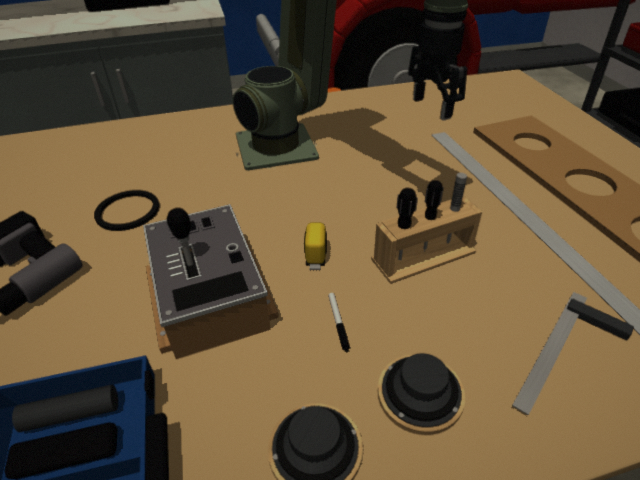

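The pin's top is at crop (482,53), against (485,53) at the start, so it is fully down. The knob is unchanged at top crop (361,275), the bystanders haven't moved, and the gripper is clear.

```bash
python3 -c "
from cell import bot
print(bot.finish_job())"
```

```text
the job is handed in; nothing more can be done
None
```

The job is done and was handed in at about 30 s. I pushed the pin fully down the release hole and left it standing there while I drew the lever back to Neutral. Then I pulled the pin out and stood it back in its rack hole, fully down.

- **Lever:** two camera views put it at about 0.418 rad (Neutral is 0.42). The knob was at the same image position after the pin was out and the arm had left.
- **Pin:** it stopped on the rack board at the height I had worked out, with contact force. In the last picture its top is within about 1 pixel of where it started, and it stands upright.
- **Bystanders and gripper:** the screwdrivers, tape measure and marker look unmoved, and the gripper is clear of everything.
- **Not confirmed directly:** no reading shows the catch joint. I inferred it moved aside because the lever moved freely with the pin in; that it sprang back I assume from the pin being out.
- **Disagreement:** a one-camera check of the lever gave 0.45 rad, but that view runs almost edge-on to the lever's plane and got the Park position wrong, so I relied on the two-camera value.

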